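Uncover the regulator and set it three clicks up

ROBOT

A 6-joint arm with a two-finger parallel gripper is mounted at the origin on the work surface. World frame = base frame: x ahead of the robot, y to its left, z up, the work surface at z = 0. Lengths are in m, angles in rad, forces in N, time in s.
With the tool pointing down it reaches from about 0.275 to 0.75 m from the base axis. Payload 10.2 kg.
Tool frame: the origin (TCP) lies between the finger pads; the fingertips stand 14 mm ahead of it and the grasp point (between the pads) lies 5 mm behind it; z points along the fingers, y is the direction in which the jaws open and shut (so a half turn about z gives the same grasp; the last joint's range is limited). The gripper opens to 85 mm and grips with 20 to 120 N. Pads are 22 mm wide; open, the fingers measure 114 mm over their backs; the gripper's body (76 mm by 85 mm) begins 54 mm behind the grasp point. The pads swing forward as they close: fully open they stand 13 mm farther back than shut.
Start: joints at [1.113, 0.313, 1.498, -0, 1.331, -0.223], TCP at [0.122, 0.511, 0.245] pointing down, gripper open.
Joint ranges: [-2.94, 2.94], [-0.97, 2.17], [0.19, 2.56], [-1.23, 4.37], [0.02, 3.11], [-2.88, 2.88]. Speed limits (rad/s): [2.39, 2.39, 3.01, 3.14, 3.14, 3.14].

INTERFACE

Orientations are given as a unit quaternion [w, x, y, z].
In Python, from cell import observe, camera, close_job gives the robot as it stands.
- The arm moves only by the shell command python3 -m handwheel 'ROWS'. ROWS is JSON, one flat list of numbers, 7 for each row, row after row: the shift along the tool's x, y, z in units of 0.12 m (1.0 is 0.12 m), then the turn, a rotation vector about the tool's x, y, z in units of 0.08 rad (1.0 is 0.08 rad), then the opening, from 0 (shut) to 1 (fully open). A call has 1 to 12 rows; each row shifts and turns the commanded pose from where the row before left it, along the tool's axes as they then stand; what a row does not reach is not made up. A row lasts 1/12 s, in which the tool goes at most 41.7 mm and 7.16 degrees, less where a joint would pass 70% of its speed; a pose out of reach is approached as far as the arm can. A call with a number of a shift or a turn outside -1 to 1 is refused whole. A call with a gripper value outside its range is refused whole. The fingers move at their own pace and stop on an object; the grip force is fixed at half the most. Time passes only in rows, so rows that do not move let the fingers close. It gives the time, the measured TCP pose, the force and the opening at its end, in the units of the state.
- observe(): the state, without advancing time (a new reading comes with each control period).
- camera(name): name is "scene" or "top" or "wrist"; returns a dict with "frame" (384x512x3 uint8, red, green, blue), "intrinsics" (3x3 intrinsics, pixels), "rvec" (rotation vector, rad) and "tvec" (3), from world to camera coordinates, as OpenCV has them. Camera axes: x right, y down, z forward; pixel columns grow to the right and rows downward; lengths in m; the calibration is good to about 2 mm. The wrist camera is an equidistant fisheye: a pixel r from the principal point sees the ray r / f radians off the axis. A picture is of the moment at which its call begins. There is no depth.
- close_job(): hands the job in, once; it reports no verdict.
The state is a dict: "t": time; "q": joint angles; "qvel": joint speeds; "tau": joint torques, N m; "tool_pos": TCP position; "tcp_rot": TCP orientation; "force": force on the tool from outside, world axes, zero at the start; "moment": the same for the moment, N m; "width": opening from 0.0 (shut) to 1.0 (fully open).
Only numpy, scipy, OpenCV 4.12 (cv2) and the standard library are available. Lean on these libraries where they do the work, as an engineer would, in place of code of your own. Each camera call takes 0.05 s, during which the arm holds its last target. There are 200 camera calls.

TASK

Set the compressor's pressure regulator, which sits under the grey cover plate: swing the steel tab aside until it is well clear of the plate, lift the plate out by its pull and lay it flat in the steel tray, pull upward, without dropping it. Then wind the regulator knob anticlockwise right down to its stop and bring it back up exactly three clicks; leave the tab swung aside and disturb nothing else on the shelf.

Things in the scene. Friction and masses are not known exactly. Their poses are not given: they have to be found in the camera images.
- compressor: The air compressor, fixed: a lying aluminium tank (140 mm thick, 400 mm along its y) with motor and pump at the +y end, up to 310 mm high, and an aluminium console at the -y end. Origin under the middle of the tank; x points away from the robot at zero yaw, z up. Console: 184 (x) by 152 mm (y), its flat deck 213 mm above the shelf. Motor and pump stay 95 mm or more to the +y side of cover_seat.
- cover_seat (a point): Fixed point on the console, 11 mm above the deck, axes as the compressor's: where the centre of the cover's pull is while the cover sits in its pocket (142 by 128 mm, cover's top level with the deck). Under the cover is an open well, 130 mm (x) by 116 mm (y), 50 mm deep from the deck, with only the regulator knob in it, at its centre.
- tab_pivot (a point): Fixed point on the console's near rim, 1.5 mm above the deck: the screw about which the swing tab turns, axis vertical; 85 mm to the -x side of cover_seat. Same axes as cover_seat.
- tab_lug (a point): Centre of the upturned steel lug of the swing tab, 24 mm from the pivot. Lug: 12 mm along the tab (its own x), 8 mm thick (its own y), standing up to 23.5 mm above the deck; this point is 14.5 mm above the deck. The tab is a flat strip 14 mm wide, 29 mm long from the pivot, its top 5.5 mm above the deck; at first it reaches over the cover's near edge. Pinch the lug and carry it round, or push it.
- tab (a joint): Angle of the swing tab in rad. 0: it points straight in over the cover (compressor +x). Positive is anticlockwise from above. It can be swung either way, stops at +1.75 and -1.75, and stays where it is left (0.04 Nm of friction). It lies clear of the cover plate beyond about 1.25 either way.
- cover_pull (a point): Centre of the pull of the loose dark grey cover plate (about 140 g). Plate: 138 mm (its x) by 124 mm (its y), 4 mm thick, resting on a ledge in its pocket with 2 mm play all round; it comes straight up. The pull is a bar 44 mm long (x), 12 mm thick (y), 22 mm high, mid-plate; this point is 11 mm below the pull's top and 15 mm above the plate's underside. z is up when the pull is upward.
- tray: Empty open steel tray, fixed, 210 mm (x) by 280 mm (y), walls 22 mm high and 3 mm thick. Origin at the centre of its underside; its inner floor is 3 mm above the origin.
- regulator_grip (a point): Point on the vertical axis of the regulator knob, 19 mm below the deck (11 mm below the knob's top). The knob is a black bar 42 mm long (its x), 12 mm thick (its y), 24 mm high, on a round skirt of 48 mm diameter, with a pointer nose and white line towards its own -x. The skirt's top is 31 mm below the deck. This frame turns with the knob; at the low stop its x is the compressor's x.
- regulator (a joint): Angle of the regulator knob in rad: 0 at the low stop (fully anticlockwise seen from above), growing clockwise up to 4.54. A spring detent clicks every 20 degrees (0.349 rad); the first notch is at the stop itself, so three clicks up is 1.047. Let go near a notch, it settles into it. Turning takes under 0.1 Nm. It starts between 0.6 and 1.45. A black ridge on the dial ring marks each click.
- spray_bottle: Bystander: empty clear plastic spray bottle lying on its side, 210 mm long, 66 mm thick. Origin under its middle.
- valve_puller: Bystander: black plastic valve stem puller, 240 mm long, lying flat. Origin under its middle.
- hex_key: Bystander: L-shaped steel hex key, 95 by 35 mm, 6 mm thick, lying flat. Origin under its long leg.
- tape_reel: Bystander: white plastic reel, 54 mm diameter, 14 mm high. Origin under its centre.
- screwdriver: Bystander: screwdriver lying flat. Origin under its middle.
- grease_tin: Bystander: round steel tin, 76 mm diameter, 55 mm high. Origin under its centre.
- spanner: Bystander: steel spanner lying flat. Origin under its middle.
Mind the look-alikes: they are no part of the job. Of the things that look like the part that bears cover_pull, the larger one is meant.

How it is judged:
On the way, in this order (a step that is already met when the one before it is completed fails the run):
1. the tab is swung aside, clear of the cover, while the cover still sits in its frame ((value of joint tab above 1.22 rad or value of joint tab below -1.22 rad) and distance between cover_pull and cover_seat below 0.008 m), for 0.2 s.
2. the cover lies flat in the tray, pull upward, let go (z of cover_pull in the frame of tray between 0.012 and 0.023 m and horizontal distance between cover_pull and tray below 0.1 m and angle between cover_pull's own z axis and vertical below 0.06 rad and contact force between the fingers and cover below 0.1 N), for 0.2 s.
3. the regulator knob is wound down to its stop (value of joint regulator below 0.1 rad), for 0.1 s.
At the end, for the whole second after the job is handed in: The regulator stands at the third click above its low stop (1.047 rad, within 0.15 rad); the tab is still swung aside (beyond 1.22 rad either way); the cover lies flat on the floor of the tray, pull upward (tilt under 0.06 rad, the pull's centre within 5 mm of its resting height), at rest (value of joint regulator between 0.897 and 1.197 rad and (value of joint tab above 1.22 rad or value of joint tab below -1.22 rad) and z of cover_pull in the frame of tray between 0.012 and 0.023 m and horizontal distance between cover_pull and tray below 0.1 m and angle between cover_pull's own z axis and vertical below 0.06 rad and linear speed of cover below 0.02 m/s); the robot touches nothing.
It fails at once if the cover is dropped or thrown (falls free for more than about 2 cm) (contact force between the fingers and cover below 0.05 N and linear speed of cover above 0.6 m/s).
It fails at once if a bystander is shifted by more than 3 cm (distance of any of spray_bottle, valve_puller, hex_key, tape_reel, screwdriver, grease_tin, spanner from where it was at the start of the episode above 0.03 m).
It also fails if it takes over 61 s, if anything falls off the work surface, if the arm or the gripper's body presses on something with over 40 N, if the wrist force passes 120 N, or if a joint passes its speed limit or range.

## Working session

There is one attempt and no reset: what is moved stays moved. The work goes in short steps, Python scripts to look and compute and a shell command to move; the robot and the scene stay as the last step left them, time stands still between calls to the robot, and variables do not carry over. Pictures are saved under pics/ and viewed, about 8 in all and at most 12, crops included, and the job is handed in when it is done.

```bash
ls; mkdir -p pics; python3 - <<'E'
from cell import observe,camera
import cv2,numpy as np
s=observe();print({k:np.round(v,3).tolist() for k,v in s.items()})
ims=[]
for n in("scene","top"):
    c=camera(n);print(n,c["intrinsics"].tolist(),c["rvec"],c["tvec"])
    cv2.imwrite(f"pics/{n}0.png",cv2.resize(c["frame"][...,::-1],(800,600),interpolation=cv2.INTER_CUBIC))
    np.savez(f"pics/{n}0.npz",**c)
E
```

```text
pics
{'t': 0.0, 'q': [1.113, 0.313, 1.498, -0.0, 1.331, -0.223], 'qvel': [0.0, 0.001, 0.0, -0.001, 0.001, -0.001], 'tau': [0.001, -41.226, -25.975, -0.0, 0.004, -0.0], 'tool_pos': [0.122, 0.51, 0.245], 'tcp_rot': [-0.0, 0.117, 0.993, -0.001], 'force': [-0.331, 0.056, 0.055], 'moment': [0.004, -0.002, -0.014], 'width': 1.001}
scene [[394.218173986659, 0.0, 252.6674768395628], [0.0, 394.218173986659, 193.06730147070635], [0.0, 0.0, 1.0]] [ 2.18308236  0.87362966 -0.36288551] [-0.40916064 -0.09792338  1.49834794]
top [[494.838981209518, 0.0, 255.9353979820393], [0.0, 494.838981209518, 195.38041043804373], [0.0, 0.0, 1.0]] [ 2.20318561 -2.15302825  0.07899325] [0.03614698 0.54631101 1.91901897]
```

View pics/scene0.png

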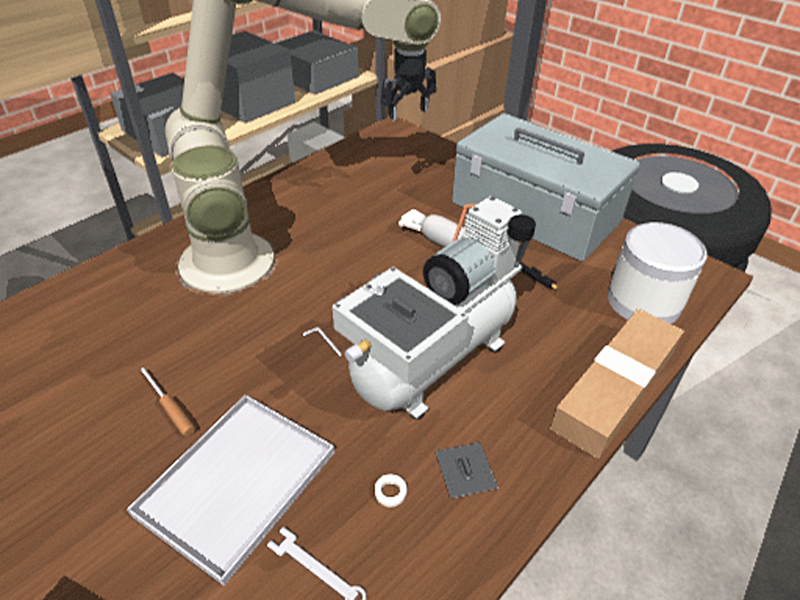

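View pics/top0.png

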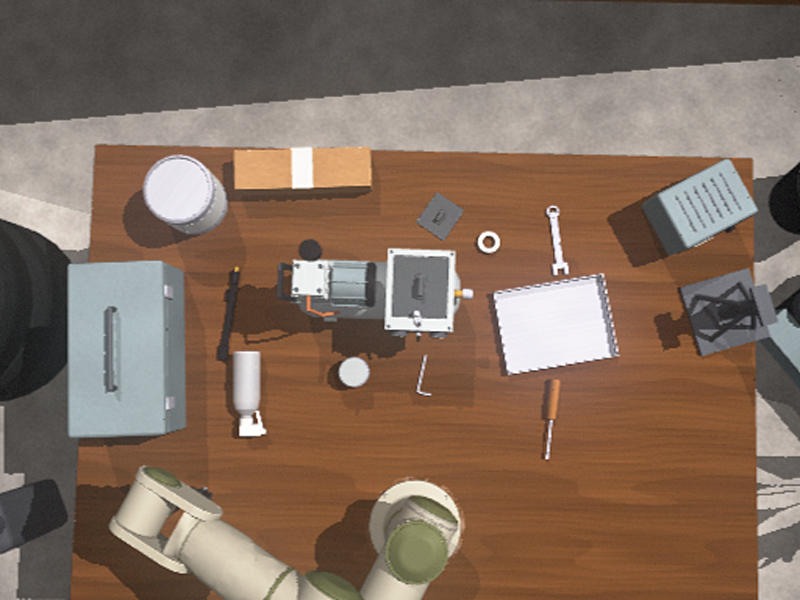

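The scene and top views show the console deck at (387–455, 249–332), the pull near (421,287), the tab lug near (417,318) and the tray centred near (556,325). I'll zoom in to measure.

```bash
cat > h.py <<'E'
import numpy as np,cv2
def ray(c,uv):
    R=cv2.Rodrigues(np.array(c["rvec"]))[0];t=np.array(c["tvec"]).ravel()
    K=np.array(c["intrinsics"])
    d=R.T@np.linalg.inv(K)@np.array([*uv,1.]);return -R.T@t,d
def at(c,uv,z):
    o,d=ray(c,uv);return o+d*(z-o[2])/d[2]
def proj(c,P):
    return cv2.projectPoints(np.array(P,float).reshape(-1,3),np.array(c["rvec"]),np.array(c["tvec"]),np.array(c["intrinsics"]),None)[0][:,0]
E
python3 - <<'E'
import numpy as np,cv2
from h import *
t=np.load("pics/top0.npz");s=np.load("pics/scene0.npz")
f=t["frame"][...,::-1]
a=cv2.resize(f[150:225,240:307],None,fx=8,fy=8,interpolation=cv2.INTER_CUBIC)  # 536x600
cv2.imwrite("pics/topc.png",a)
for n,uv,z in [("pull",(421,287),.224),("c1",(387,249),.213),("c2",(455,249),.213),("c3",(455,332),.213),("c4",(387,332),.213),("tray1",(493,293),.022),("tray2",(604,275),.022),("tray3",(619,355),.022),("tray4",(507,375),.022)]:
    print(n,at(t,np.array(uv)*.64,z).round(4))
E
```

```text
pull [0.5717 0.0007 0.224 ]
c1 [0.658  0.0797 0.213 ]
c2 [ 0.6615 -0.0749  0.213 ]
c3 [ 0.4727 -0.0783  0.213 ]
c4 [0.4691 0.075  0.213 ]
tray1 [ 0.5816 -0.1843  0.022 ]
tray2 [ 0.6333 -0.4624  0.022 ]
tray3 [ 0.4335 -0.5003  0.022 ]
tray4 [ 0.3773 -0.2219  0.022 ]
```

View pics/topc.png

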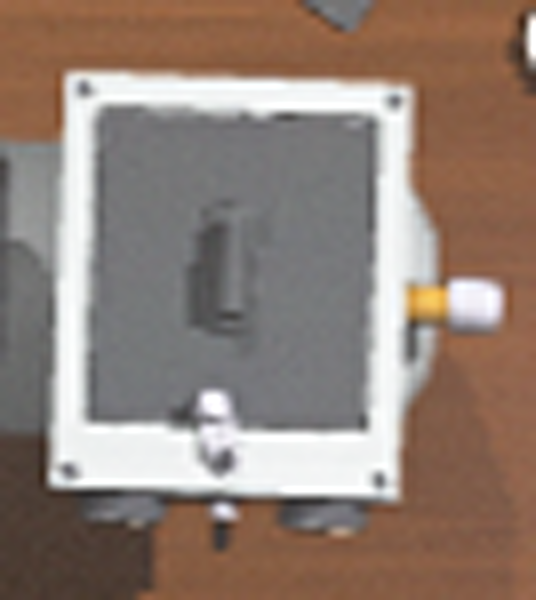

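The crop shows the plate corners at (98,107), (380,117), (368,430), (87,420). The lug top is near (212,400) and the pivot near (220,460).

```bash
python3 - <<'E'
import numpy as np,cv2
from h import *
t=np.load("pics/top0.npz");s=np.load("pics/scene0.npz")
px=lambda x,y:(240+(x+.5)/8-.5,150+(y+.5)/8-.5)
def fit(P,dx,dy):
    # order far-left, far-right, near-right, near-left ; x far, y left
    c=P.mean(0);ex=(P[0]+P[1]-P[2]-P[3])/2;ey=(P[0]+P[3]-P[1]-P[2])/2
    print(c.round(4),"len",np.hypot(*ex[:2]).round(4),np.hypot(*ey[:2]).round(4),"yaw",np.arctan2(ex[1],ex[0]).round(4),np.arctan2(-ey[0],ey[1]).round(4));return c
P=np.array([at(t,px(*p),.213) for p in [(98,107),(380,117),(368,430),(87,420)]]);fit(P,0,0)
D=np.array([at(t,px(*p),.213) for p in [(66,72),(414,88),(398,500),(48,487)]]);fit(D,0,0)
print("screws",[at(t,px(*p),.213).round(4)for p in [(84,90),(394,101),(378,481),(68,470)]])
print("lug",at(t,px(212,400),.2365),"piv",at(t,px(220,460),.2165))
for z in(.235,):print("pull top",at(t,px(230,268),z))
T=np.array([at(t,np.array(p)*.64,.022) for p in [(493,293),(604,275),(619,355),(507,375)]]);fit(T,0,0)
# scene check: plate corners
Q=np.array([(398,278),(468,316),(412,357),(350,311)])*.64
S=np.array([at(s,q,.213) for q in Q]);print(S.round(3))
c,ss=np.cos(.03),np.sin(.03)
E
```

```text
[0.575  0.0031 0.213 ] len 0.1393 0.1246 yaw -0.0153 -0.013
[0.567  0.0037 0.213 ] len 0.184 0.1545 yaw -0.0196 -0.0191
screws [array([0.653 , 0.0711, 0.213 ]), array([ 0.6511, -0.0666,  0.213 ]), array([ 0.4822, -0.0626,  0.213 ]), array([0.4839, 0.074 , 0.213 ])]
lug [0.51459486 0.01157044 0.2365    ] piv [0.48963448 0.00720866 0.2165    ]
pull top [0.57268635 0.00493801 0.235     ]
[ 0.5064 -0.3422  0.022 ] len 0.2056 0.2834 yaw 0.1846 0.1916
[[ 0.507  0.063  0.213]
 [ 0.662  0.075  0.213]
 [ 0.656 -0.063  0.213]
 [ 0.507 -0.059  0.213]]
```

```bash
cat > st.py <<'E'
import sys,numpy as np
from cell import observe
from scipy.spatial.transform import Rotation as R
# usage: st.py [x y z [yangle]] -> state and tool-frame delta in units
s=observe();q=s["tcp_rot"];r=R.from_quat([q[1],q[2],q[3],q[0]]);M=r.as_matrix()
ya=np.arctan2(M[1,1],M[0,1])
print("t %.2f"%s["t"],"pos",np.round(s["tool_pos"],4),"yang %.4f"%ya,"tilt %.4f"%np.arccos(-M[2,2]),"F",np.round(s["force"],1),"M",np.round(s["moment"],2),"w %.3f"%s["width"],"q6 %.2f"%s["q"][5])
a=list(map(float,sys.argv[1:]))
if len(a)>=3:
    d=M.T@(np.array(a[:3])-s["tool_pos"]);print("units shift",np.round(d/.12,3))
if len(a)==4: print("turn z units",round(-(a[3]-ya)/.08,2))
E
python3 -m handwheel '[0,0,-0.25,0,0,0,1, 0,0,-0.25,0,0,0,1, 0,0,-0.25,0,0,0,1, 0,0,-0.25,0,0,0,1, -0.2,-0.16,0,0,0,0,1, -0.2,-0.16,0,0,0,0,1, -0.2,-0.16,0,0,0,0,1, -0.2,-0.16,0,0,0,0,1, -0.2,-0.16,0,0,0,0,1, -0.2,-0.16,0,0,0,0,1, -0.2,-0.16,0,0,0,0,1, -0.2,-0.16,0,0,0,0,1]'
python3 -m handwheel '[-0.2,-0.16,0,0,0,0,0.5, -0.2,-0.16,0,0,0,0,0.5, -0.2,-0.16,0,0,0,0,0.5, -0.2,-0.16,0,0,0,0,0.5, -0.2,-0.16,0,0,0,0,0.5, -0.2,-0.16,0,0,0,0,0.5, -0.2,-0.16,0,0,0,0,0.5, -0.2,-0.16,0,0,0,0,0.5, -0.2,-0.16,0,0,0,0,0.5, -0.2,-0.16,0,0,0,0,0.5, -0.2,-0.16,0,0,0,0,0.5, 0,0,0,0,0,0,0.5]'
python3 st.py .514 .010 .30 1.7
python3 - <<'E'
from cell import camera
import cv2,numpy as np
c=camera("wrist");np.savez("pics/w1.npz",**c);print(c["intrinsics"],c["rvec"],c["tvec"])
cv2.imwrite("pics/w1.png",cv2.resize(c["frame"][...,::-1],(800,600),interpolation=cv2.INTER_CUBIC))
E
```

```text
t: 1.1
tool_pos: [0.2737, 0.3152, 0.3651]
tcp_rot: [-0.0, 0.117, 0.993, -0.0]
force: [1.1, 0.2, 0.4]
width: 1.001
t: 2.1
tool_pos: [0.4828, 0.0461, 0.3639]
tcp_rot: [-0.001, 0.119, 0.993, -0.0]
force: [-0.8, -0.9, 0.1]
width: 0.5
t 2.10 pos [0.4828 0.0461 0.3639] yang 1.3320 tilt 0.0020 F [-0.8 -0.9  0.1] M [-0.01  0.02 -0.06] w 0.500 q6 -1.48
units shift [-0.325 -0.231  0.532]
turn z units -4.6
[[297.31863964   0.         258.09573201]
 [  0.         297.31863964 193.02375074]
 [  0.           0.           1.        ]] [-2.26728527 -1.78116073 -0.27876191] [-0.15940828 -0.51225503  0.35307286]
```

View pics/w1.png

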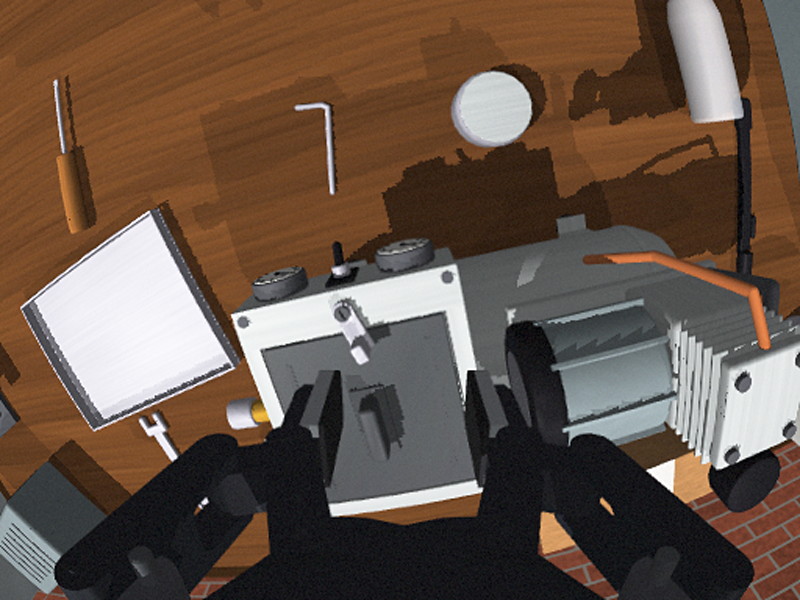

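The wrist view shows the pivot screw at (343,312), the lug top near (360,354), the pull top near (373,424) and the tray corners. I'll triangulate with the fisheye model.

```bash
cat >> h.py <<'E'
def fat(c,uv,z):
    R=cv2.Rodrigues(np.array(c["rvec"]))[0];t=np.array(c["tvec"]).ravel();K=np.array(c["intrinsics"])
    v=np.array([(uv[0]-K[0,2])/K[0,0],(uv[1]-K[1,2])/K[1,1]]);r=np.linalg.norm(v)
    d=R.T@np.array([*(v/r*np.sin(r)),np.cos(r)]);o=-R.T@t
    return o+d*(z-o[2])/d[2]
E
python3 - <<'E'
import numpy as np,cv2
from h import *
c=np.load("pics/w1.npz")
for n,uv,z in [("pivot",(343,312),.2185),("lugtop",(360,354),.2365),("plate NR",(261,348),.213),("plate NL",(447,311),.213),("deckNR",(233,315),.213),("deckNL",(456,264),.213),("screwNR",(243,322),.213),("screwNL",(447,278),.213),("pullnear",(364,394),.235),("pullfar",(376,458),.235),
 ("trayNL",(154,210),.022),("trayFL",(237,366),.022),("trayFR",(96,430),.022),("trayNR",(23,305),.022)]:
    print(n,fat(c,np.array(uv)*.64,z).round(4))
T=np.array([fat(c,np.array(u)*.64,.022) for u in [(154,210),(237,366),(96,430),(23,305)]]);print(T.mean(0))
cv2.imwrite("pics/w1c.png",cv2.resize(c["frame"][185:315,205:305,::-1],None,fx=4.6,fy=4.6,interpolation=cv2.INTER_CUBIC))
E
```

```text
pivot [0.49   0.0058 0.2185]
lugtop [0.5128 0.0122 0.2365]
plate NR [ 0.5033 -0.0578  0.213 ]
plate NL [0.5067 0.0695 0.213 ]
deckNR [ 0.4761 -0.0692  0.213 ]
deckNL [0.4779 0.0814 0.213 ]
screwNR [ 0.4825 -0.0639  0.213 ]
screwNL [0.4854 0.074  0.213 ]
pullnear [0.541  0.0067 0.235 ]
pullfar [0.5919 0.0007 0.235 ]
trayNL [ 0.3831 -0.2164  0.022 ]
trayFL [ 0.5847 -0.1797  0.022 ]
trayFR [ 0.6384 -0.451   0.022 ]
trayNR [ 0.4329 -0.4877  0.022 ]
[ 0.50976831 -0.33368869  0.022     ]
```

View pics/w1c.png

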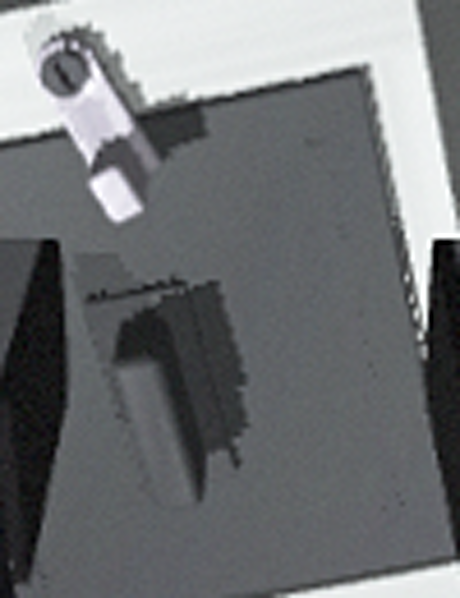

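The crop shows the pivot screw at (63,74), the lug top at (117,194) and the pull top's centre at (157,432).

```bash
python3 - <<'E'
import numpy as np
from h import *
c=np.load("pics/w1.npz")
g=lambda x,y,z:fat(c,(205+(x+.5)/4.6-.5,185+(y+.5)/4.6-.5),z)
p=g(63,74,.2195);l=g(117,194,.2365);print(p,l,np.hypot(*(l-p)[:2]),np.arctan2(*(l-p)[1::-1]))
print("pull",g(157,432,.235))
for q in[(115,365),(155,358),(200,500),(160,505),(365,68)]:print(g(*q,.235 if q[0]!=365 else .213))
E
python3 st.py .513 .011 .31 1.8
```

```text
[0.4903885  0.00453085 0.2195    ] [0.51298965 0.01182599 0.2365    ] 0.023749345261125425 0.31222052515111126
pull [0.57289136 0.00390946 0.235     ]
[ 5.53503640e-01 -3.47118821e-04  2.35000000e-01]
[0.55371254 0.00874728 0.235     ]
[0.59393484 0.0084444  0.235     ]
[ 0.59329434 -0.00103594  0.235     ]
[0.50657428 0.06731307 0.213     ]
t 2.15 pos [0.4816 0.048  0.3642] yang 1.3329 tilt 0.0021 F [-0.1 -1.1 -0.1] M [-0.02  0.07  0.03] w 0.499 q6 -1.48
units shift [-0.328 -0.238  0.451]
turn z units -5.84
```

```bash
python3 -m handwheel '[-0.11,-0.08,0,0,0,0,0.4, -0.11,-0.08,0,0,0,0,0.4, -0.11,-0.08,0,0,0,0,0.4, 0,0,0.1,0,0,-1,0.4, 0,0,0.1,0,0,-1,0.4, 0,0,0.1,0,0,-1,0.4, 0,0,0.1,0,0,-1,0.4, 0,0,0.1,0,0,-1,0.4, 0,0,0,0,0,-1,0.4, 0,0,0,0,0,-0.85,0.4, 0,0,0,0,0,0,0.4]'; python3 st.py .513 .0118 .2385 1.88
```

```text
t: 3.07
tool_pos: [0.5121, 0.0134, 0.3053]
tcp_rot: [-0.0, -0.158, 0.988, 0.0]
force: [-0.6, -0.2, 0.2]
width: 0.402
t 3.07 pos [0.5121 0.0134 0.3053] yang 1.8873 tilt 0.0005 F [-0.6 -0.2  0.2] M [-0.   -0.04  0.02] w 0.402 q6 -2.09
units shift [-0.003 -0.015  0.556]
turn z units 0.09
```

```bash
python3 -m handwheel '[0,-0.01,0.14,0,0,0,0.4, 0,0,0.14,0,0,0,0.4, 0,0,0.14,0,0,0,0.4, 0,0,0.13,0,0,0,0.4, 0,0,0,0,0,0,0.16, 0,0,0,0,0,0,0.16, 0,0,0,0,0,0,0.16, 0,0,0,0,0,0,0.16, 0,0,0,0,0,0,0.16]'; python3 st.py .513 .0118 .2385 1.88
python3 - <<'E'
from cell import camera
import cv2,numpy as np
c=camera("wrist");np.savez("pics/w2.npz",**c)
cv2.imwrite("pics/w2.png",cv2.resize(c["frame"][150:330,170:370,::-1],None,fx=3.3,fy=3.3,interpolation=cv2.INTER_CUBIC))
E
```

```text
t: 3.82
tool_pos: [0.5132, 0.0114, 0.2402]
tcp_rot: [0.001, -0.156, 0.988, -0.0]
force: [-0.0, 0.6, 0.3]
width: 0.162
t 3.82 pos [0.5132 0.0114 0.2402] yang 1.8837 tilt 0.0016 F [-0.   0.6  0.3] M [-0.02  0.01 -0.06] w 0.162 q6 -2.09
units shift [0.001 0.004 0.014]
turn z units 0.05
```

View pics/w2.png

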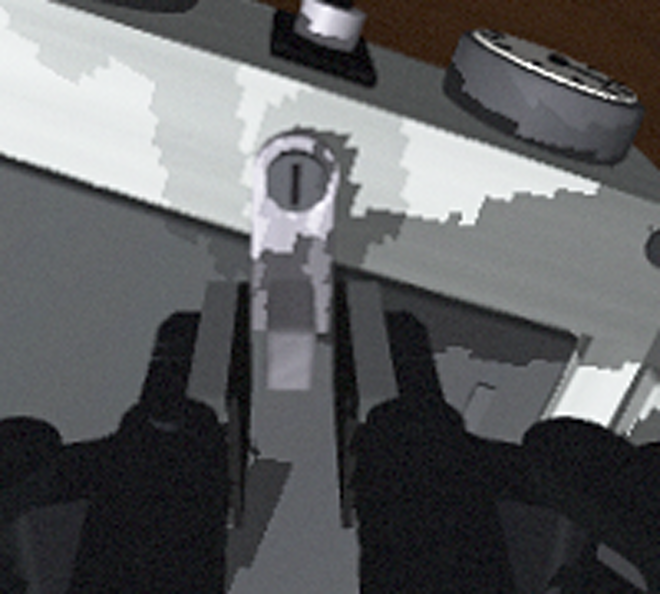

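The lug is centred between the jaws. I'll cage it and carry it clockwise about the pivot.

```bash
python3 -m handwheel '[0.0006,-0.016,0.01,0,0,1,0.16, 0.0006,-0.016,0,0,0,1,0.16, 0.0006,-0.016,0,0,0,1,0.16, 0.0006,-0.016,0,0,0,1,0.16, 0.0006,-0.016,0,0,0,1,0.16, 0.0006,-0.016,0,0,0,1,0.16, 0.0006,-0.016,0,0,0,1,0.16, 0.0006,-0.016,0,0,0,1,0.16, 0.0006,-0.016,0,0,0,1,0.16, 0.0006,-0.016,0,0,0,1,0.16, 0.0006,-0.016,0,0,0,1,0.16, 0.0006,-0.016,0,0,0,1,0.16]'; python3 st.py
```

```text
t: 4.87
tool_pos: [0.5093, -0.0103, 0.2384]
tcp_rot: [0.0, 0.32, 0.948, 0.0]
force: [-0.6, 1.3, -0.6]
width: 0.16
t 4.87 pos [ 0.5093 -0.0103  0.2384] yang 0.9199 tilt 0.0007 F [-0.6  1.3 -0.6] M [ 0.3  -0.01 -0.02] w 0.160 q6 -1.17
```

```bash
python3 -m handwheel '[0.0006,-0.016,0,0,0,1,0.16, 0.0006,-0.016,0,0,0,1,0.16, 0.0006,-0.016,0,0,0,1,0.16, 0.0006,-0.016,0,0,0,1,0.16, 0.0006,-0.016,0,0,0,1,0.16, 0.0006,-0.016,0,0,0,1,0.16, 0.0006,-0.016,0,0,0,1,0.16, 0.0006,-0.016,0,0,0,1,0.16, 0.0006,-0.016,0,0,0,1,0.16, 0.0006,-0.016,0,0,0,1,0.16, 0.0006,-0.016,0,0,0,1,0.16, 0.0006,-0.016,0,0,0,1,0.16]'; python3 -m handwheel '[0,0,0,0,0,0,0.16, 0,0,0,0,0,0,0.4, 0,0,0,0,0,0,0.4, 0,0,-0.2,0,0,0,0.4, 0,0,-0.2,0,0,0,0.4, 0,0,-0.2,0,0,0,0.4, 0,0,0,0,0,0,0.4]'; python3 st.py .573 .0037 .31 1.555
python3 - <<'E'
from cell import camera
import cv2,numpy as np
c=camera("wrist");np.savez("pics/w3.npz",**c)
cv2.imwrite("pics/w3.png",cv2.resize(c["frame"][100:330,140:400,::-1],None,fx=2.6,fy=2.6,interpolation=cv2.INTER_CUBIC))
E
```

```text
t: 5.87
tool_pos: [0.4895, -0.0201, 0.2385]
tcp_rot: [0.0, 0.721, 0.693, 0.0]
force: [1.0, 1.0, -0.5]
width: 0.162
t: 6.45
tool_pos: [0.4905, -0.0204, 0.3145]
tcp_rot: [0.003, 0.719, 0.695, 0.002]
force: [-0.1, -0.7, 1.0]
width: 0.4
t 6.45 pos [ 0.4905 -0.0204  0.3145] yang -0.0342 tilt 0.0075 F [-0.1 -0.7  1. ] M [ 0.02 -0.02  0.04] w 0.400 q6 -0.25
units shift [0.224 0.68  0.042]
turn z units -19.86
```

View pics/w3.png

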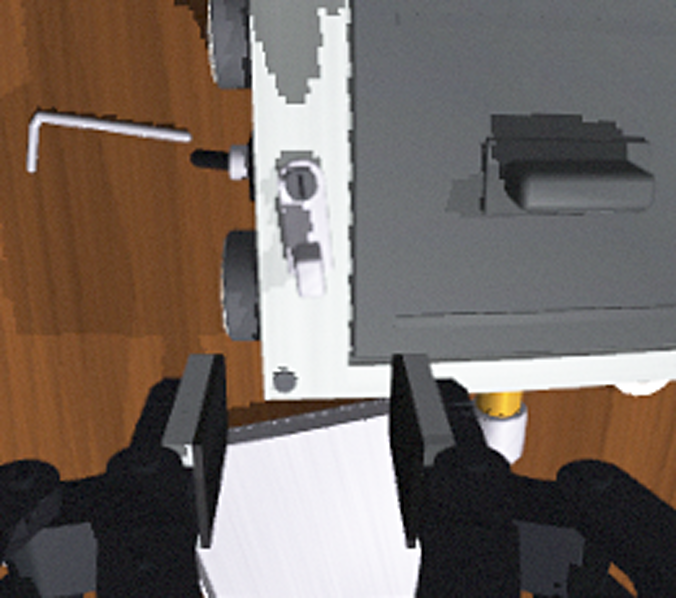

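The tab lies alongside the near rim, clear of the plate. I'll check its angle and move over the pull.

```bash
python3 - <<'E'
import numpy as np
from h import *
c=np.load("pics/w3.npz")
g=lambda x,y,z:fat(c,(140+(x+.5)/2.6-.5,100+(y+.5)/2.6-.5),z)
p=g(300,182,.2195);l=g(312,280,.2365);print(p,l,np.hypot(*(l-p)[:2]),np.arctan2(*(l-p)[1::-1])+.016)
print("pull",g(585,187,.235),g(520,190,.235),g(652,182,.235))
E
python3 -m handwheel '[0.056,0.17,0,0,0,0,0.4, 0.056,0.17,0,0,0,0,0.4, 0.056,0.17,0,0,0,0,0.4, 0.056,0.17,0,0,0,0,0.4, 0,0,0,0,0,-1,0.4, 0,0,0,0,0,-1,0.4, 0,0,0,0,0,-1,0.4, 0,0,0,0,0,-1,0.4, 0,0,0,0,0,-1,0.4, 0,0,0,0,0,-1,0.4, 0,0,0,0,0,-1,0.4, 0,0,0,0,0,-1,0.4]'; python3 -m handwheel '[0,0,0,0,0,-1,0.4, 0,0,0,0,0,-1,0.4, 0,0,0,0,0,-1,0.4, 0,0,0,0,0,-1,0.4, 0,0,0,0,0,-1,0.4, 0,0,0,0,0,-1,0.4, 0,0,0,0,0,-1,0.4, 0,0,0,0,0,-1,0.4, 0,0,0,0,0,-1,0.4, 0,0,0,0,0,-1,0.4, 0,0,0,0,0,-1,0.4, 0,0,0,0,0,-1,0.4]'; python3 -m handwheel '[0,0,0,0,0,0,0.4, 0,0,0,0,0,0,0.4]'; python3 st.py .573 .0037 .231 1.555
```

```text
[0.48985945 0.00539961 0.2195    ] [ 0.49238394 -0.01938272  0.2365    ] 0.024910577316136648 -1.4532799403859378
pull [0.57261033 0.00537989 0.235     ] [0.55260747 0.00492248 0.235     ] [0.59451085 0.00653421 0.235     ]
t: 7.5
tool_pos: [0.5716, 0.0038, 0.3088]
tcp_rot: [-0.001, 0.463, 0.887, -0.0]
force: [0.4, 0.7, 0.0]
width: 0.398
t: 8.5
tool_pos: [0.5716, 0.0039, 0.3089]
tcp_rot: [-0.001, 0.001, 1.0, 0.0]
force: [0.2, -0.0, -0.0]
width: 0.4
t: 8.67
tool_pos: [0.5717, 0.0038, 0.3093]
tcp_rot: [-0.001, 0.004, 1.0, 0.0]
force: [0.0, 0.9, -0.5]
width: 0.405
t 8.67 pos [0.5717 0.0038 0.3093] yang 1.5623 tilt 0.0014 F [ 0.   0.9 -0.5] M [ 0.02  0.04 -0.05] w 0.405 q6 -1.76
units shift [-0.012 -0.001  0.652]
turn z units 0.09
```

```bash
python3 -m handwheel '[-0.01,0.004,0.16,0,0,0.1,0.4, 0,0,0.16,0,0,0,0.4, 0,0,0.16,0,0,0,0.4, 0,0,0.1,0,0,0,0.4, 0,0,0.06,0,0,0,0.4, 0,0,0,0,0,0,0.4, 0,0,0,0,0,0,0]'; python3 st.py;python3 -m handwheel '[0,0,0,0,0,0,0, 0,0,0,0,0,0,0, 0,0,0,0,0,0,0, 0,0,0,0,0,0,0, 0,0,0,0,0,0,0]'; python3 st.py
```

```text
t: 9.25
tool_pos: [0.5732, 0.0042, 0.2336]
tcp_rot: [0.0, 0.008, 1.0, -0.0]
force: [0.5, 0.1, -0.4]
width: 0.27
t 9.25 pos [0.5732 0.0042 0.2336] yang 1.5552 tilt 0.0002 F [ 0.5  0.1 -0.4] M [ 0.01  0.01 -0.01] w 0.270 q6 -1.75
t: 9.67
tool_pos: [0.5734, 0.0042, 0.2344]
tcp_rot: [0.001, 0.007, 1.0, -0.0]
force: [-0.5, 0.2, 5.9]
width: 0.119
t 9.67 pos [0.5734 0.0042 0.2344] yang 1.5559 tilt 0.0022 F [-0.5  0.2  5.9] M [ 0.08  0.06 -0.03] w 0.119 q6 -1.75
```

```bash
python3 -m handwheel '[0,0,-0.02,0,0,0,0, 0,0,-0.03,0,0,0,0, 0,0,-0.05,0,0,0,0, 0,0,-0.1,0,0,0,0, 0,0,-0.15,0,0,0,0, 0,0,-0.15,0,0,0,0, 0,0,-0.15,0,0,0,0, 0,0,-0.15,0,0,0,0, 0,0,-0.06,0,0,0,0, 0,0,0,0,0,0,0]'; python3 st.py .508 -.338 .30 1.75
python3 - <<'E'
from cell import camera
import cv2,numpy as np
a=camera("scene")["frame"][100:300,150:400];b=camera("wrist")["frame"][100:300,130:380]
cv2.imwrite("pics/lift.png",cv2.resize(np.hstack([a,b])[...,::-1],(800,320)))
E
```

```text
t: 10.5
tool_pos: [0.5734, 0.0042, 0.3382]
tcp_rot: [0.002, 0.007, 1.0, -0.0]
force: [0.1, 0.2, -1.4]
width: 0.117
t 10.50 pos [0.5734 0.0042 0.3382] yang 1.5561 tilt 0.0031 F [ 0.1  0.2 -1.4] M [-0.05  0.04  0.02] w 0.117 q6 -1.75
units shift [ 0.504 -2.86   0.318]
turn z units -2.42
```

View pics/lift.png

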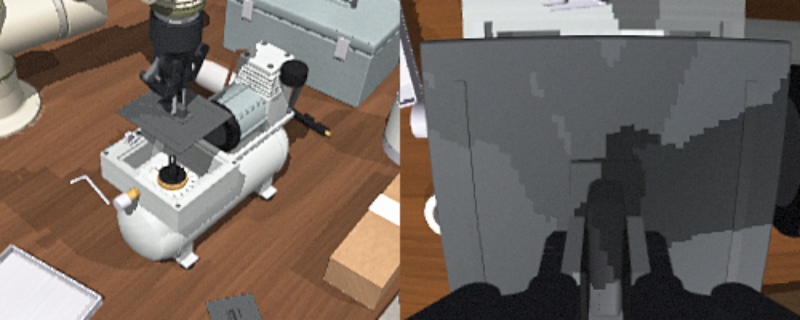

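```bash
python3 -m handwheel '[0.015,-0.08,0,0,0,0,0, 0.03,-0.17,0,0,0,0,0, 0.03,-0.17,0,0,0,0,0, 0.03,-0.17,0,0,0,0,0, 0.03,-0.17,0,0,0,0,0, 0.03,-0.17,0,0,0,0,0, 0.03,-0.17,0,0,0,0,0, 0.03,-0.17,0,0,0,0,0, 0.03,-0.17,0,0,0,0,0, 0.03,-0.17,0,0,0,0,0, 0.03,-0.17,0,0,0,0,0, 0.03,-0.17,0,0,0,0,0]'; python3 -m handwheel '[0.03,-0.17,0,0,0,0,0, 0.03,-0.17,0,0,0,0,0, 0.03,-0.17,0,0,0,0,0, 0.03,-0.17,0,0,0,0,0, 0.03,-0.17,0,0,0,0,0, 0.02,-0.06,0,0,0,-0.5,0, 0,0,0,0,0,-0.9,0, 0,0,0,0,0,-1,0, 0,0,0,0,0,0,0]'; python3 st.py .508 -.338 .05 1.75
```

```text
t: 11.6
tool_pos: [0.5273, -0.2306, 0.3354]
tcp_rot: [-0.001, 0.008, 1.0, 0.0]
force: [0.1, -0.6, -1.4]
width: 0.119
t: 12.35
tool_pos: [0.5055, -0.3386, 0.3353]
tcp_rot: [-0.001, -0.09, 0.996, 0.001]
force: [-0.7, -0.5, -0.9]
width: 0.123
t 12.35 pos [ 0.5055 -0.3386  0.3353] yang 1.7500 tilt 0.0021 F [-0.7 -0.5 -0.9] M [-0.03 -0.01  0.06] w 0.123 q6 -2.53
units shift [-0.025 -0.003  2.378]
turn z units 0.0
```

```bash
python3 -m handwheel '[0,0,0.1,0,0,0,0, 0,0,0.2,0,0,0,0, 0,0,0.2,0,0,0,0, 0,0,0.2,0,0,0,0, 0,0,0.2,0,0,0,0, 0,0,0.2,0,0,0,0, 0,0,0.2,0,0,0,0, 0,0,0.2,0,0,0,0, 0,0,0.2,0,0,0,0, 0,0,0.2,0,0,0,0, 0,0,0.2,0,0,0,0, 0,0,0.2,0,0,0,0]'; python3 -m handwheel '[0,0,0.08,0,0,0,0, 0,0,0.08,0,0,0,0, 0,0,0.04,0,0,0,0, 0,0,0,0,0,0,0, 0,0,0,0,0,0,0]'; python3 st.py .508 -.338 .0285 1.75
```

```text
t: 13.35
tool_pos: [0.5055, -0.3378, 0.0588]
tcp_rot: [-0.0, -0.087, 0.996, 0.0]
force: [0.3, -0.0, -1.7]
width: 0.122
t: 13.77
tool_pos: [0.5065, -0.3384, 0.0374]
tcp_rot: [0.0, -0.088, 0.996, -0.001]
force: [-0.0, 0.9, -0.5]
width: 0.118
t 13.77 pos [ 0.5065 -0.3384  0.0374] yang 1.7476 tilt 0.0014 F [-0.   0.9 -0.5] M [0.05 0.01 0.05] w 0.118 q6 -2.53
units shift [-0.013  0.001  0.074]
turn z units -0.03
```

```bash
python3 -m handwheel '[0,0,0.03,0,0,0,0, 0,0,0.02,0,0,0,0, 0,0,0.01,0,0,0,0, 0,0,0,0,0,0,0]'; python3 st.py;  python3 -m handwheel '[0,0,0.01,0,0,0,0, 0,0,0.01,0,0,0,0, 0,0,0,0,0,0,0]'; python3 st.py
```

```text
t: 14.1
tool_pos: [0.5061, -0.3379, 0.0292]
tcp_rot: [-0.0, -0.088, 0.996, 0.0]
force: [-0.1, 0.0, -1.1]
width: 0.119
t 14.10 pos [ 0.5061 -0.3379  0.0292] yang 1.7480 tilt 0.0002 F [-0.1  0.  -1.1] M [-0.    0.01 -0.02] w 0.119 q6 -2.53
t: 14.35
tool_pos: [0.5063, -0.3381, 0.0284]
tcp_rot: [0.0, -0.089, 0.996, -0.0]
force: [-4.4, 3.9, 12.3]
width: 0.121
t 14.35 pos [ 0.5063 -0.3381  0.0284] yang 1.7482 tilt 0.0005 F [-4.4  3.9 12.3] M [0.59 0.77 0.02] w 0.121 q6 -2.53
```

Contact at 12 N, at the expected height of 0.0285. I'll release and retreat straight up.

```bash
python3 -m handwheel '[0,0,0,0,0,0,0.4, 0,0,0,0,0,0,0.4, 0,0,0,0,0,0,0.4, 0,0,-0.05,0,0,0,0.4, 0,0,-0.1,0,0,0,0.4, 0,0,-0.2,0,0,0,0.4, 0,0,-0.25,0,0,0,0.4, 0,0,-0.25,0,0,0,0.4, 0,0,-0.25,0,0,0,0.4, 0,0,-0.25,0,0,0,0.4, 0,0,-0.25,0,0,0,0.4, 0,0,-0.25,0,0,0,0.4]'; python3 -m handwheel '[0,0,-0.25,0,0,0,0.4, 0,0,-0.25,0,0,0,0.4, 0,0,-0.25,0,0,0,0.4, 0,0,-0.2,0,0,0,0.4]'; python3 st.py .53 .0038 .34 1.2
python3 - <<'E'
from cell import camera
import numpy as np
np.savez("pics/tray.npz",**camera("wrist"))
E
```

```text
t: 15.35
tool_pos: [0.5059, -0.3377, 0.2518]
tcp_rot: [0.0, -0.088, 0.996, -0.001]
force: [0.7, -0.7, -0.3]
width: 0.397
t: 15.68
tool_pos: [0.5058, -0.3376, 0.3668]
tcp_rot: [0.001, -0.089, 0.996, -0.001]
force: [-0.4, 0.1, -0.2]
width: 0.399
t 15.68 pos [ 0.5058 -0.3376  0.3668] yang 1.7481 tilt 0.0034 F [-0.4  0.1 -0.2] M [-0.01  0.    0.  ] w 0.399 q6 -2.53
units shift [-0.7    2.765  0.217]
turn z units 6.85
```

```bash
python3 -m handwheel '[-0.02,0.09,0,0,0,0,0.4, -0.047,0.184,0,0,0,0,0.4, -0.047,0.184,0,0,0,0,0.4, -0.047,0.184,0,0,0,0,0.4, -0.047,0.184,0,0,0,0,0.4, -0.047,0.184,0,0,0,0,0.4, -0.047,0.184,0,0,0,0,0.4, -0.047,0.184,0,0,0,0,0.4, -0.047,0.184,0,0,0,0,0.4, -0.047,0.184,0,0,0,0,0.4, -0.047,0.184,0,0,0,0,0.4, -0.047,0.184,0,0,0,0,0.4]'; python3 -m handwheel '[-0.047,0.184,0,0,0,0,0.4, -0.047,0.184,0,0,0,0,0.4, -0.047,0.184,0,0,0,0,0.4, -0.02,0.09,0,0,0,0,0.4, 0,0,0,0,0,1,0.4, 0,0,0,0,0,1,0.4, 0,0,0,0,0,1,0.4, 0,0,0,0,0,1,0.4, 0,0,0,0,0,1,0.4, 0,0,0,0,0,1,0.4, 0,0,0,0,0,1,0.4, 0,0,0,0,0,0,0.4]'; python3 st.py
python3 - <<'E'
from cell import camera
import cv2,numpy as np
c=camera("wrist");np.savez("pics/w4.npz",**c)
b=np.load("pics/tray.npz")["frame"][100:384,100:400]
a=cv2.resize(c["frame"][190:330,180:330],None,fx=3.3,fy=3.3,interpolation=cv2.INTER_CUBIC)
b=cv2.resize(b,(300,284));b=np.vstack([b,np.zeros((a.shape[0]-284,300,3),np.uint8)])
cv2.imwrite("pics/w4.png",np.hstack([a,b])[...,::-1])
E
```

```text
t: 16.73
tool_pos: [0.5241, -0.075, 0.3626]
tcp_rot: [-0.0, -0.089, 0.996, 0.0]
force: [0.0, -0.3, -0.2]
width: 0.404
t: 17.73
tool_pos: [0.5299, 0.0023, 0.3627]
tcp_rot: [-0.0, 0.192, 0.981, -0.0]
force: [1.0, -0.8, 0.6]
width: 0.402
t 17.73 pos [0.5299 0.0023 0.3627] yang 1.1851 tilt 0.0007 F [ 1.  -0.8  0.6] M [-0.01 -0.02  0.03] w 0.402 q6 -1.40
```

View pics/w4.png

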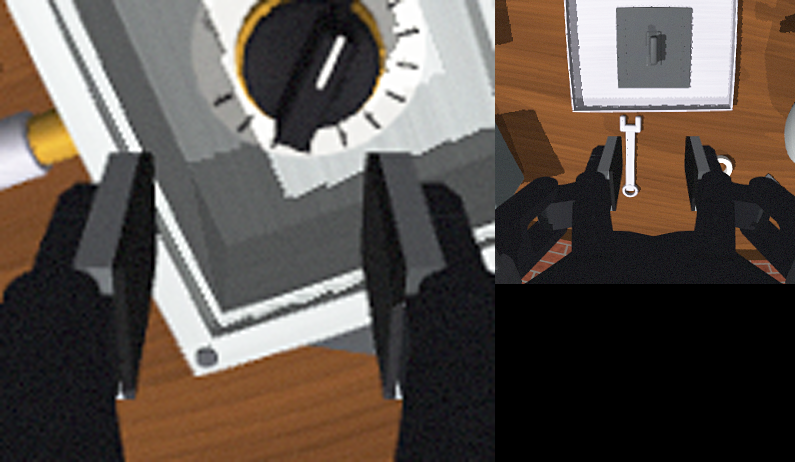

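The cover lies centred in the tray. The knob's white line runs from (321,85) to (343,40) in the crop.

```bash
python3 - <<'E'
import numpy as np
from h import *
c=np.load("pics/w4.npz")
g=lambda x,y,z:fat(c,(180+(x+.5)/3.3-.5,190+(y+.5)/3.3-.5),z)
a=g(321,85,.205);b=g(343,40,.205);print(a,b)
d=b-a;th=np.arctan2(-d[1],-d[0]);print("knob x angle",th,"regulator",-.016-th,"jaw",th+np.pi/2)
print("dial bounds",g(240,60,.182),g(385,60,.182))
k=g(290,148,.205);print("bar end",k)
E
python3 st.py .573 .0045 .31
```

```text
[0.57281569 0.00658985 0.205     ] [0.56131053 0.01831805 0.205     ]
knob x angle -0.7949977304726514 regulator 0.7789977304726514 jaw 0.7757985963222451
dial bounds [ 0.56326545 -0.01755978  0.182     ] [0.58186634 0.02793512 0.182     ]
bar end [ 0.5896643  -0.01054818  0.205     ]
t 17.78 pos [0.5299 0.0023 0.3627] yang 1.1893 tilt 0.0006 F [-0.2 -0.   0. ] M [ 0.01 -0.04 -0.03] w 0.400 q6 -1.41
units shift [-0.326  0.151  0.439]
```

```bash
python3 -m handwheel '[-0.11,0.05,0.1,0,0,0,0.4, -0.11,0.05,0.1,0,0,0,0.4, -0.106,0.05,0.1,0,0,0,0.4, 0,0,0.1,0,0,1,0.4, 0,0,0,0,0,1,0.4, 0,0,0,0,0,1,0.4, 0,0,0,0,0,1,0.4, 0,0,0,0,0,0.87,0.4, 0,0,0,0,0,0,0.4, 0,0,0,0,0,0,0.4]'; python3 st.py .573 .0045 .203 0.80
```

```text
t: 18.62
tool_pos: [0.5732, 0.0044, 0.3148]
tcp_rot: [-0.0, 0.375, 0.927, -0.0]
force: [-0.5, 1.3, -0.3]
width: 0.401
t 18.62 pos [0.5732 0.0044 0.3148] yang 0.8021 tilt 0.0003 F [-0.5  1.3 -0.3] M [ 0.02 -0.03  0.02] w 0.401 q6 -1.00
units shift [ 0.001 -0.     0.932]
turn z units 0.03
```

```bash
python3 -m handwheel '[0,0,0.15,0,0,0,0.4, 0,0,0.2,0,0,0,0.4, 0,0,0.2,0,0,0,0.4, 0,0,0.15,0,0,0,0.4, 0,0,0.12,0,0,0,0.4, 0,0,0.06,0,0,0,0.4, 0,0,0.05,0,0,0,0.4, 0,0,0,0,0,0,0.4]'; python3 st.py; python3 -m handwheel '[0,0,0,0,0,0,0.1, 0,0,0,0,0,0,0, 0,0,0,0,0,0,0, 0,0,0,0,0,0,0, 0,0,0,0,0,0,0, 0,0,0,0,0,0,0]'; python3 st.py
```

```text
t: 19.28
tool_pos: [0.5731, 0.0044, 0.2027]
tcp_rot: [-0.001, 0.376, 0.927, -0.0]
force: [0.2, 0.5, -0.6]
width: 0.401
t 19.28 pos [0.5731 0.0044 0.2027] yang 0.7997 tilt 0.0011 F [ 0.2  0.5 -0.6] M [ 0.03 -0.01 -0.08] w 0.401 q6 -1.00
t: 19.78
tool_pos: [0.5736, 0.0043, 0.2044]
tcp_rot: [0.001, 0.377, 0.926, 0.0]
force: [-1.2, -1.0, 6.2]
width: 0.12
t 19.78 pos [0.5736 0.0043 0.2044] yang 0.7987 tilt 0.0019 F [-1.2 -1.   6.2] M [-0.05  0.31  0.03] w 0.120 q6 -1.00
```

```bash
python3 -m handwheel '[0,0,0,0,0,-1,0, 0,0,0,0,0,-1,0, 0,0,0,0,0,-1,0, 0,0,0,0,0,-1,0, 0,0,0,0,0,-1,0, 0,0,0,0,0,-1,0, 0,0,0,0,0,-1,0, 0,0,0,0,0,-1,0, 0,0,0,0,0,-1,0, 0,0,0,0,0,0,0]';python3 st.py; python3 -m handwheel '[0,0,0,0,0,-0.4,0, 0,0,0,0,0,-0.4,0, 0,0,0,0,0,0,0, 0,0,0,0,0,0,0]'; python3 st.py
```

```text
t: 20.62
tool_pos: [0.5732, 0.0033, 0.2044]
tcp_rot: [0.0, 0.024, 1.0, -0.001]
force: [-4.5, -5.9, 6.3]
width: 0.121
t 20.62 pos [0.5732 0.0033 0.2044] yang 1.5226 tilt 0.0024 F [-4.5 -5.9  6.3] M [-0.92  0.84  0.13] w 0.121 q6 -1.72
t: 20.95
tool_pos: [0.5732, 0.0033, 0.2044]
tcp_rot: [0.0, -0.005, 1.0, -0.001]
force: [-5.2, -4.9, 6.9]
width: 0.122
t 20.95 pos [0.5732 0.0033 0.2044] yang 1.5808 tilt 0.0021 F [-5.2 -4.9  6.9] M [-0.94  0.87 -0.74] w 0.122 q6 -1.78
```

The moment rose to 0.74 Nm at 1.58, so the knob is at its stop. Now three clicks clockwise, to a tool angle of about 0.51.

```bash
python3 -m handwheel '[0,0,0,0,0,1,0, 0,0,0,0,0,1,0, 0,0,0,0,0,1,0, 0,0,0,0,0,1,0, 0,0,0,0,0,1,0, 0,0,0,0,0,1,0, 0,0,0,0,0,1,0, 0,0,0,0,0,1,0, 0,0,0,0,0,1,0, 0,0,0,0,0,1,0, 0,0,0,0,0,1,0, 0,0,0,0,0,1,0]'; python3 -m handwheel '[0,0,0,0,0,1,0, 0,0,0,0,0,0.3,0, 0,0,0,0,0,0,0, 0,0,0,0,0,0,0]'; python3 st.py
```

```text
t: 21.95
tool_pos: [0.5738, 0.0044, 0.2044]
tcp_rot: [0.001, 0.458, 0.889, 0.0]
force: [0.2, 0.8, 5.7]
width: 0.121
t: 22.28
tool_pos: [0.574, 0.0045, 0.2044]
tcp_rot: [0.001, 0.502, 0.865, 0.001]
force: [-0.2, 1.3, 5.7]
width: 0.122
t 22.28 pos [0.574  0.0045 0.2044] yang 0.5190 tilt 0.0027 F [-0.2  1.3  5.7] M [ 0.19 -0.03 -0.06] w 0.122 q6 -0.72
```

Release, lift straight up, then back off to look.

```bash
python3 -m handwheel '[0,0,0,0,0,0,0.4, 0,0,0,0,0,0,0.4, 0,0,0,0,0,0,0.4, 0,0,0,0,0,0,0.4, 0,0,-0.05,0,0,0,0.4, 0,0,-0.15,0,0,0,0.4, 0,0,-0.2,0,0,0,0.4, 0,0,-0.2,0,0,0,0.4, 0,0,-0.2,0,0,0,0.4, 0,0,-0.2,0,0,0,0.4, 0,0,-0.2,0,0,0,0.4, 0,0,0,0,0,0,0.4]'; python3 st.py .51 .004 .34 1.2
```

```text
t: 23.28
tool_pos: [0.574, 0.0043, 0.3526]
tcp_rot: [0.004, 0.502, 0.865, 0.001]
force: [0.6, -1.3, -0.7]
width: 0.399
t 23.28 pos [0.574  0.0043 0.3526] yang 0.5185 tilt 0.0083 F [ 0.6 -1.3 -0.7] M [ 0.01  0.04 -0.01] w 0.399 q6 -0.72
units shift [ 0.263 -0.465  0.101]
turn z units -8.52
```

```bash
python3 -m handwheel '[0.065,-0.115,0,0,0,0,0.4, 0.065,-0.115,0,0,0,0,0.4, 0.065,-0.115,0,0,0,0,0.4, 0.065,-0.115,0,0,0,0,0.4, 0,0,0,0,0,-1,0.4, 0,0,0,0,0,-1,0.4, 0,0,0,0,0,-1,0.4, 0,0,0,0,0,-1,0.4, 0,0,0,0,0,-1,0.4, 0,0,0,0,0,-1,0.4, 0,0,0,0,0,-1,0.4, 0,0,0,0,0,0,0.4]'; python3 st.py
python3 - <<'E'
from cell import camera
import cv2,numpy as np
c=camera("wrist");np.savez("pics/w5.npz",**c);s=camera("scene")["frame"]
a=cv2.resize(c["frame"][160:310,175:310],None,fx=3.3,fy=3.3,interpolation=cv2.INTER_CUBIC)
b=cv2.resize(s[120:384,60:360],(350,308));b=np.vstack([b,np.zeros((a.shape[0]-308,350,3),np.uint8)])
cv2.imwrite("pics/w5.png",np.hstack([a,b])[...,::-1]);print(a.shape)
E
```

```text
t: 24.28
tool_pos: [0.5098, 0.0042, 0.3472]
tcp_rot: [-0.0, 0.242, 0.97, 0.0]
force: [0.6, -0.1, 0.1]
width: 0.403
t 24.28 pos [0.5098 0.0042 0.3472] yang 1.0812 tilt 0.0002 F [ 0.6 -0.1  0.1] M [ 0.04 -0.04  0.  ] w 0.403 q6 -1.30
(495, 446, 3)
```

View pics/w5.png

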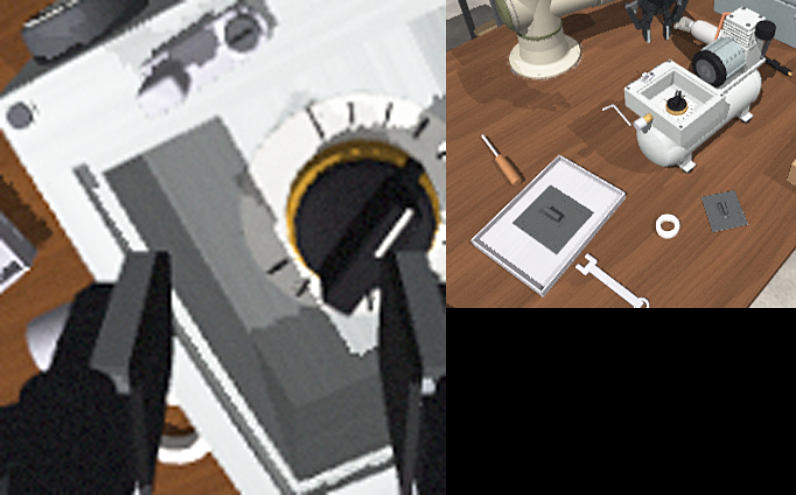

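```bash
python3 - <<'E'
import numpy as np
from h import *
c=np.load("pics/w5.npz")
g=lambda x,y,z:fat(c,(175+(x+.5)/3.3-.5,160+(y+.5)/3.3-.5),z)
a=g(379,253,.205);b=g(410,211,.205);d=b-a;print("regulator",-.016-np.arctan2(-d[1],-d[0]))
p=g(242,33,.2195);l=g(167,83,.2365);print("tab",np.arctan2(*(l-p)[1::-1])+.016,np.hypot(*(l-p)[:2]))
from cell import close_job,observe
print(observe()["force"],observe()["qvel"]);
E
```

```text
regulator 1.0372707377778532
tab -1.5968460488807716 0.020775585719810617
[ 0.28848709 -0.79303811  0.29988646] [-0.00181126  0.00089908  0.00037184  0.0003878   0.00054093  0.00522214]
```

```bash
python3 -c "
from cell import close_job;print(close_job())"
```

```text
the job is handed in; nothing more can be done
None
```

The job is done and handed in, about 24 s into the 61 s allowed; the hand-in gave no verdict.

- **Tab:** I caged the lug loosely between the fingers and carried it clockwise. It measured −1.45 rad just after the swing. The last picture gave −1.60 rad, but that reading is rough: it put the lug 21 mm from the pivot instead of 24. Either value is well past the 1.22 limit.
- **Cover:** I lifted it level by its pull and lowered it into the tray until it touched, at the expected height. The pictures after release show it flat near the tray's centre, pull upward.
- **Regulator:** I wound the knob down until the moment rose to 0.74 Nm at about 0 rad, so it was on its stop. I then brought it back three clicks. The last picture gives 1.037 rad against the 1.047 wanted.
- **Surroundings:** The arm is clear above the console and touching nothing. The tape reel, spanner, screwdriver and hex key look unmoved in the last picture. I did not measure any bystander, and the spray bottle, valve puller and grease tin are not fully visible in it.
- **Disagreement:** Each time the gripper closed, on the pull and on the knob, it showed about 6 N upward, which I did not explain. It did no visible harm.

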